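# Fit the service cover of a bench instrument and hold it shut

### The arm

A 6-joint arm with a two-finger parallel gripper is mounted at the origin on the work surface. World frame = base frame: x ahead of the robot, y to its left, z up, the work surface at z = 0. Lengths are in mm, angles in rad, forces in N, time in s.
With the tool pointing down it reaches from about 275 to 1000 mm from the base axis. Payload 8.4 kg.
Tool frame: the origin (TCP) lies at the very end of the fingers, on their centre line; the grasp point (between the pads) lies 19 mm behind it; z points along the fingers, y is the line along which they close (so a half turn about z gives the same grasp; the last joint's range is limited). The gripper opens to 85 mm and grips with 20 to 120 N. Pads are 22 mm wide; open, the fingers measure 114 mm over their backs; the gripper's body (76 mm by 85 mm) begins 54 mm behind the grasp point. The pads swing forward as they close: fully open they stand 13 mm farther back than shut.
Start: joints at [-1.277, 0.353, 1.633, -0, 1.155, -0.002], TCP at [182.189, -597.859, 231.281] pointing down, gripper open.
Joint ranges: [-2.63, 2.63], [-0.92, 2.1], [0.06, 2.66], [-1.3, 4.44], [0, 2.69], [-3.02, 3.02]. Speed limits (rad/s): [2.22, 2.22, 2.79, 3.14, 3.14, 3.14].

### API

Orientations are given as [roll, pitch, yaw] about the fixed x, y, z axes, in that order (R = Rz(yaw) Ry(pitch) Rx(roll)).
In Python, from rig import sensors, grab_frame, camera_params, order gives the robot as it stands. The module is installed in compiled form; this text tells all that it offers.
- The arm moves only by the tool move_arm, never from a script. Its argument "motion" is a list of rows, each a list of 7 numbers: the turn, a rotation vector about the tool's x, y, z in fractions of the full range, 1 being 4 rad, then the shift along the tool's x, y, z in shares of 1 m (1.0 is 1 m), then the finger opening in m, from 0 to 0.0854. A call has 1 to 8 rows; each row is the pose to reach, as a shift and turn from the pose commanded when the call began, along the tool's axes at that moment; what a row does not reach only later rows make up. A row lasts 1/8 s, in which the tool goes at most 62.5 mm and 10.7 degrees, less where a joint would pass 70% of its speed; a pose out of reach is approached as far as the arm can. No shift or turn number may pass 1 either way. A call with a gripper value outside its range is refused whole. The fingers move at their own pace and stop on an object; "grip_force" is the grip in N (left out, the last holds). Time passes only in rows, so rows that repeat a pose let the fingers close. It gives the time, the measured TCP pose, the force, the opening and the grip force at its end, in the units of the state.
- sensors.sense(): the state, without advancing time (a new reading comes with each control period).
- grab_frame(name): name is "side" or "top" or "wrist"; returns (picture, depth): 480x640x3 uint8, red, green, blue; 480x640 float32, mm along the optical axis (not along the pixel's ray), 0 where there is no reading.
- camera_params(name): a dict with "camera_matrix" (3x3 intrinsics, pixels), "world_from_camera" (4x4, takes a point from camera to world coordinates). Camera axes: x right, y down, z forward; pixel columns grow to the right and rows downward; lengths in mm; the calibration is good to about 2 mm. A picture is of the moment at which its call begins: read the wrist's pose just before it. camera_params takes no time and is no camera call; for the wrist camera it gives the pose at the moment of the call.
- order.sign_off(): hands the job in; it is judged then, once.
The state is a dict: "clock": time; "qpos": joint angles; "qvel": joint speeds; "joint_efforts": joint torques, N m; "eef_pos": TCP position; "tcp_rot": TCP orientation; "contact_force": force on the tool from outside, world axes, zero at the start; "wrist_torque": the same for the moment, N m; "opening": opening from 0.0 (shut) to 1.0 (fully open); "grasp_force": force on a finger pad.
Only numpy, scipy, OpenCV 4.12 (cv2) and the standard library are available. Lean on these libraries where they do the work, as an engineer would, in place of code of your own. Each camera call takes 0.05 s, during which the arm holds its last target. There are 200 camera calls.

### The job

Of the three loose metal covers on the bench, pick the one that matches the rectangular service opening in the top of the instrument and set it in the opening. Then turn its quarter-turn wing clockwise to its stop, so that the slot line on the wing points at the index marks beside the opening, and after that push the cover down until it is fully home, flush with the top of the case, and finish while still holding it pressed there. Leave the other covers, the screwdriver and the jar where they are.

Things in the scene. Friction and masses are not known exactly. Their poses are not given: they have to be found in the camera images.
- instrument: Grey half-rack bench instrument, fixed to the bench, 280 (own x) x 210 (own y) x 90 high; its place and yaw vary. Origin: centre of its underside, on the bench; z up. White front panel with a display on its +x end; black vent lines on the +x half of its top; the opening is in the -x half.
- bay (a point): Centre of the service opening, in the plane of the case top (90 mm above the bench); axes as the instrument's. Opening 124 (x) x 84 (y), upright walls, 4 mm bevelled rim: the right cover has 2 mm play per side, either way round. A sprung rubber seal 14 mm down carries the cover's edge. Dark index marks on the case top at the middle of the long sides (direction y) show how the wing must lie.
- seal (a joint): Push-down of the sprung seal (m): 0 free (a cover resting on it stands 6 mm proud), 0.006 at its hard stop (cover flush). Pushes back with 5 N at 0, 12 N at 0.006; the cover's weight (2 to 3.5 N) does not press it, and it lifts the cover when let go. Unless the wing lies along the bay's y, a slotted receptacle blocks the fastener's crossbar after about 2 mm.
- cover: The matching cover: aluminium pan, 120 (own x) x 80 (own y) x 20 high, about 0.25 kg, loose on the bench, at one of three places at a varying yaw. Origin: centre of its lower edge plane, z up; it lies flat with its origin at bench height. The steel wing stands on the middle of its top; the fastener's crossbar is hidden inside the pan.
- wing (a point): Grip point of the cover's wing, on the fastener's axis, 42 mm above the cover's origin (22 mm above the plate). The wing is an upright steel bar 40 long (own x) x 12 thick (y), from 24 to 50 mm above the cover's origin, with a dark slot line along its top; under it a disc 30 across, 4 high. It is also the handle to carry the cover by.
- fastener (a joint): Turn of the wing on the cover (rad): 0 with the wing along the cover's long x axis, growing clockwise seen from above, to a firm stop at 1.571, wing along y: aligned. Starts at 0.15 to 0.6 and stays where left; friction 0.06 N m, so it does not slip when the cover is carried by the wing. It can be turned once the cover sits in the opening, whose walls keep the cover from turning along.
- short_cover: Wrong cover, to be left alone: same make and wing, but 84 (x) x 80 (y) x 20 high. Origin: centre of its underside. Wing fixed along its x, top 50 mm above the bench.
- round_cover: Wrong cover, to be left alone: same make and wing, but a round plate 96 across, 20 high. Origin: centre of its underside. Wing along its x, top 50 mm above the bench.
- screwdriver: Bystander: screwdriver about 200 long, lying on the bench to the right of the instrument (the robot's right). Leave alone.
- jar: Bystander: small closed jar, 56 across and 70 high; origin at the centre of its underside. Leave alone.
Mind the look-alikes: they are no part of the job. What is shaped like the cover but orange or turquoise is not meant.

How it is judged:
By the outcome, as a careful person would: the job done as asked, in the order asked, and still so for the second after the job is handed in, while the arm keeps its last pose, push and grip.
It also fails if it takes over 40 s, if anything falls off the work surface, if the arm or the gripper's body presses on something with over 40 N, if the wrist force passes 120 N, or if a joint passes its speed limit or range.

## Working session

There is one attempt and no reset: what is moved stays moved. The work goes in short steps, Python scripts to look and compute and a tool call to move; the robot and the scene stay as the last step left them, time stands still between calls to the robot, and variables do not carry over. Pictures are saved under pics/ and viewed, at most 10 in all, crops included, and the job is handed in when it is done.

Besides the shell and the picture viewer there is one more tool, called by a JSON object that holds its "name" and its "arguments", one argument or row to a line. move_arm: Moves the arm, as the interface text tells. Its arguments: {"type":"object","properties":{"motion":{"type":"array","items":{"type":"array","items":{"type":"number"}}},"grip_force":{"type":"number"}},"required":["motion"]}

```bash
mkdir -p pics; cat > h.py <<'E'
import numpy as np, cv2
from rig import sensors, grab_frame, camera_params, order
def cloud(name):
    P=camera_params(name); im,d=grab_frame(name); K=np.array(P["camera_matrix"]); T=np.array(P["world_from_camera"])
    v,u=np.mgrid[0:480,0:640]; c=np.stack([(u-K[0,2])/K[0,0]*d,(v-K[1,2])/K[1,1]*d,d],-1)
    w=c@T[:3,:3].T+T[:3,3]; w[d==0]=np.nan
    return im,d,w,K,T
def ray(K,T,u,v,z):
    r=T[:3,:3]@np.array([(u-K[0,2])/K[0,0],(v-K[1,2])/K[1,1],1]); return T[:3,3]+r*(z-T[2,3])/r[2]
def save(n,im): cv2.imwrite(n,im[...,::-1])
E
python3 - <<'E'
from h import *
for n in("top","side"):
    im,d,w,K,T=cloud(n); save(f"pics/{n}0.png",im); np.savez(f"{n}0.npz",im=im,d=d,w=w,K=K,T=T); print(n,T.round(3).tolist(),K[0,0],(d>0).mean())
s=sensors.sense(); print(s["clock"],s["eef_pos"],s["tcp_rot"],s["contact_force"])
E
```

```text
top [[0.019, -0.992, 0.126, 400.669], [-1.0, -0.019, 0.003, 16.587], [-0.001, -0.127, -0.992, 1468.496], [0.0, 0.0, 0.0, 1.0]] 600.9873206358026 0.9959440104166667
side [[-0.671, -0.533, 0.516, -251.381], [-0.742, 0.481, -0.468, 778.568], [0.001, -0.696, -0.718, 1235.947], [0.0, 0.0, 0.0, 1.0]] 577.5161124605258 0.9899251302083333
0.1 [ 182.06355828 -597.42693918  230.62415489] [-3.14030091e+00 -5.97076015e-06  2.95787918e-01] [-0.88083741  0.57819957 -0.51649889]
```

View pics/top0.png

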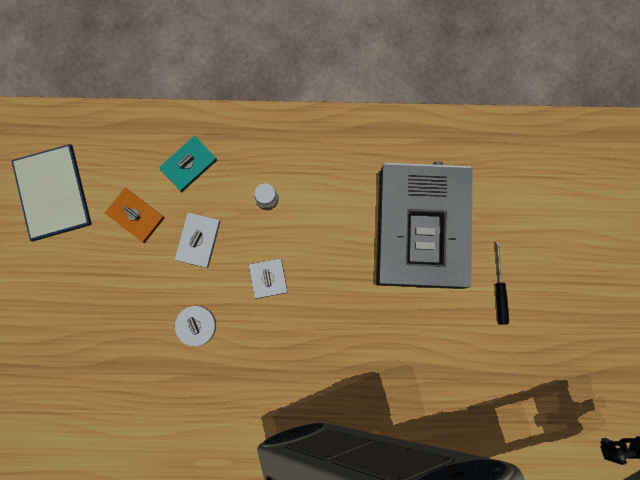

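View pics/side0.png

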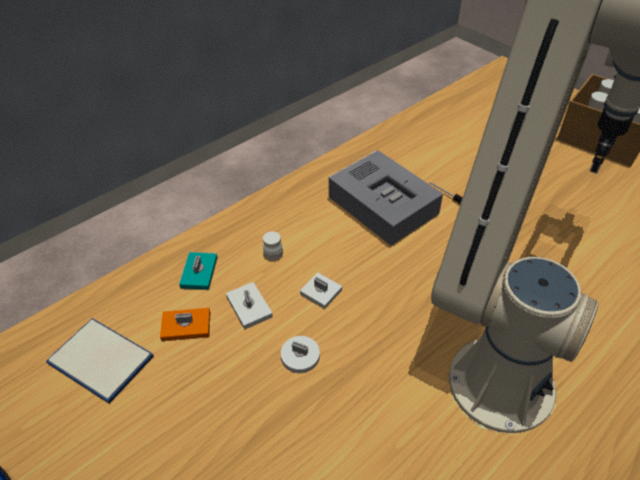

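The top view shows the matching white cover at about (197,239), the short one at (268,278) and the round one at (195,326). The bay is at (426,238) with its index marks at (400,237) and (452,239). The side view shows the cover at (249,305) and the bay at (391,190). Next I'll measure them.

```bash
cat > m.py <<'E'
from h import *
def big(m,i=0):
    n,l,st,c=cv2.connectedComponentsWithStats(m.astype(np.uint8)); return l==1+np.argsort(-st[1:,4])[i]
def rect(p):
    p=np.array(p,np.float32); r=cv2.minAreaRect(p); b=cv2.boxPoints(r); e=[b[1]-b[0],b[2]-b[1]]
    L=max(e,key=np.linalg.norm); a=np.degrees(np.arctan2(L[1],L[0]))%180
    return np.round(r[0],1),np.round(sorted(r[1]),1),round(float(a),1)
def show(n,box,ibox):
    f=np.load(n+"0.npz"); im,w,K,T=f["im"],f["w"],f["K"],f["T"]; hsv=cv2.cvtColor(im,cv2.COLOR_RGB2HSV)
    v,u=np.mgrid[0:480,0:640]; sel=lambda b:(u>b[0])&(u<b[2])&(v>b[1])&(v<b[3])
    m=sel(box)&(hsv[...,1]<60)&(hsv[...,2]>60); m=big(m); z=w[...,2]
    pl=m&(z<26)&(z>14); wg=sel(box)&(z>40)
    print(n,"plate z",np.nanmedian(z[pl]),"px",m.sum(),"wing top z",np.nanpercentile(z[wg],[50,95]),wg.sum())
    cn=cv2.findContours(m.astype(np.uint8),0,2)[0][0][:,0]
    print(" plate (z20)",rect([ray(K,T,*p,20)[:2] for p in cn]), "depth plate",rect(w[pl][:,:2]))
    print(" wing depth",rect(w[wg][:,:2]),w[wg].mean(0))
    top=sel(ibox)&(z>80)&(z<100); print(" case z",np.nanmedian(z[top]),rect(w[top][:,:2]))
    pit=cv2.morphologyEx((sel(ibox)&(z<80)).astype(np.uint8),cv2.MORPH_OPEN,np.ones((2,2)))
    filled=big(cv2.morphologyEx(top.astype(np.uint8),cv2.MORPH_OPEN,np.ones((2,2)))>0).astype(np.uint8)
    cs,h=cv2.findContours(filled,cv2.RETR_CCOMP,2)
    for c,hh in zip(cs,h[0]):
        if cv2.contourArea(c)>300: print("  contour",hh[3]>=0,rect([ray(K,T,*p,90)[:2] for p in c[:,0]]))
show("top",(170,205,226,275),(370,155,480,295))
show("side",(222,278,276,330),(322,145,447,248))
f=np.load("top0.npz"); print([ray(f["K"],f["T"],*p,90).round(1) for p in((400,237),(452,239),(426,238))])
E
python3 m.py
```

```text
top plate z 19.937045785345845 px 1635 wing top z [49.52191898 55.89439945] 97
 plate (z20) (array([586.7, 312. ]), array([ 82.3, 120.6]), 167.5) depth plate (array([587.3, 312.8]), array([ 81.8, 120.3]), 167.7)
 wing depth (array([586.9, 312.4]), array([12.9, 39.5]), 154.4) [586.48001298 311.95899997  49.66395816]
 case z 89.60240172733597 (array([ 626.4, -233.2]), array([212. , 286.9]), 178.6)
  contour False (array([ 622.8, -234.3]), array([211.2, 284.4]), 178.6)
  contour True (array([ 591. , -233.6]), array([ 88.6, 130.4]), 178.7)
side plate z 21.006258625525106 px 1219 wing top z [50.92824288 55.01639226] 65
 plate (z20) (array([583. , 312.2]), array([ 82.1, 130.8]), 167.3) depth plate (array([587.8, 310.5]), array([ 80.9, 126.7]), 167.4)
 wing depth (array([586.5, 310.5]), array([11.3, 44.1]), 154.5) [584.39434001 311.57580294  50.67701786]
 case z 90.87893597917662 (array([ 624.3, -234.6]), array([226.4, 292.8]), 178.5)
  contour False (array([ 615.5, -230.6]), array([219.8, 289.8]), 178.7)
  contour True (array([ 585.7, -231.6]), array([ 88.9, 127.5]), 178.3)
[array([ 592.9, -171.9,   90. ]), array([ 590.5, -292.2,   90. ]), array([ 591.7, -232. ,   90. ])]
```

The views agree: cover at (587,312), long axis 167.5°, plate at z 20, wing top at z 50, wing axis 154.4°. The bay is at about (591,-233.5), yaw -1.4°, case top at z 90. The sizes match the text, so I'm moving to a look-pose above the cover.

The manual's scale: turns go in shares of 4 rad. Converting my numbers, -1.2 rad / 4 = -0.3.

{"name": "move_arm", "arguments": {
  "motion": [
    [0,0,-0.0375,0.0407,-0.047,0,0.085],
    [0,0,-0.075,0.0815,-0.094,0,0.085],
    [0,0,-0.1125,0.122,-0.141,0,0.085],
    [0,0,-0.15,0.163,-0.188,0,0.085],
    [0,0,-0.1875,0.204,-0.235,0,0.085],
    [0,0,-0.225,0.2445,-0.282,0,0.085],
    [0,0,-0.2625,0.285,-0.329,0,0.085],
    [0,0,-0.3,0.326,-0.376,0,0.085]
  ],
  "grip_force": 60
}}

```text
clock: 1.1
eef_pos: [384.8, -141.3, 231.4]
tcp_rot: [3.141, 0.0, 1.5]
contact_force: [0.9, -0.2, -0.0]
opening: 0.995
grasp_force: 0.0
```

```bash
cat > go.py <<'E'
import sys
from h import *
from scipy.spatial.transform import Rotation as R
def go(x,y,z,yawdeg):
    s=sensors.sense(); M=R.from_euler("xyz",s["tcp_rot"]); G=R.from_euler("xyz",[np.pi,0,np.radians(yawdeg)])
    print("t",round(s["clock"],2),"at",s["eef_pos"].round(1) if hasattr(s["eef_pos"],'round') else s["eef_pos"],"rpy deg",np.degrees(s["tcp_rot"]).round(1),"q",np.round(s["qpos"],2),"F",np.round(s["contact_force"],1),"open",round(s["opening"],3),"grasp",np.round(s["grasp_force"],1))
    print("turn",(M.inv()*G).as_rotvec().round(3),"shift m",(M.inv().apply(np.array([x,y,z])-s["eef_pos"])/1000).round(4))
if __name__=="__main__": go(*map(float,sys.argv[1:]))
E
python3 go.py 587 312 180 154.4
```

```text
t 1.1 at [ 384.8 -141.3  231.4] rpy deg [180.   0.  86.] q [-0.36  0.01  2.06 -0.    1.07 -0.29] F [ 0.9 -0.2 -0. ] open 0.995 grasp 0.0
turn [ 0.     0.    -1.194] shift m [0.4664 0.1698 0.0514]
```

Converted, -1.194 rad / 4 = -0.2985.

{"name": "move_arm", "arguments": {
  "motion": [
    [0,0,-0.0375,0.058,0.021,0.006,0.085],
    [0,0,-0.075,0.117,0.0425,0.012,0.085],
    [0,0,-0.1125,0.175,0.064,0.019,0.085],
    [0,0,-0.15,0.233,0.085,0.026,0.085],
    [0,0,-0.1875,0.291,0.106,0.032,0.085],
    [0,0,-0.225,0.35,0.127,0.038,0.085],
    [0,0,-0.2625,0.408,0.149,0.045,0.085],
    [0,0,-0.2985,0.4664,0.1698,0.0514,0.085]
  ]
}}

```text
clock: 2.1
eef_pos: [589.0, 311.0, 179.2]
tcp_rot: [-3.141, -0.0, 2.695]
contact_force: [1.2, 0.2, 0.5]
opening: 0.996
grasp_force: 0.0
```

{"name": "move_arm", "arguments": {
  "motion": [
    [0,0,0,0,0,0,0.085],
    [0,0,0,0,0,0,0.085]
  ]
}}

```text
clock: 2.35
eef_pos: [587.9, 308.7, 179.1]
tcp_rot: [-3.14, -0.001, 2.69]
contact_force: [0.2, -0.4, -0.2]
opening: 0.995
grasp_force: 0.0
```

```bash
python3 go.py 587 312 27 154.4; python3 - <<'E'
from h import *
from m import rect,big
im,d,w,K,T=cloud("wrist"); save("pics/w1.png",im); np.savez("w10.npz",im=im,d=d,w=w)
z=w[...,2]; r=np.hypot(w[...,0]-587,w[...,1]-312)<90
pl=r&(z>15)&(z<27); wg=r&(z>42)&(z<58)
print(np.nanmedian(z[pl]),rect(w[pl][:,:2]),np.nanpercentile(z[wg],[5,50,95]),rect(w[big(wg)][:,:2]),T[:3,3])
E
```

```text
t 2.35 at [587.9 308.7 179.1] rpy deg [-1.799e+02 -1.000e-01  1.541e+02] q [ 0.48  0.46  1.59 -0.    1.09 -0.64] F [ 0.2 -0.4 -0.2] open 0.995 grasp 0.0
turn [-0.002 -0.001 -0.005] shift m [0.0021 0.0028 0.1521]
top plate z 19.937045785345845 px 1635 wing top z [49.52191898 55.89439945] 97
 plate (z20) (array([586.7, 312. ]), array([ 82.3, 120.6]), 167.5) depth plate (array([587.3, 312.8]), array([ 81.8, 120.3]), 167.7)
 wing depth (array([586.9, 312.4]), array([12.9, 39.5]), 154.4) [586.48001298 311.95899997  49.66395816]
 case z 89.60240172733597 (array([ 626.4, -233.2]), array([212. , 286.9]), 178.6)
  contour False (array([ 622.8, -234.3]), array([211.2, 284.4]), 178.6)
  contour True (array([ 591. , -233.6]), array([ 88.6, 130.4]), 178.7)
side plate z 21.006258625525106 px 1219 wing top z [50.92824288 55.01639226] 65
 plate (z20) (array([583. , 312.2]), array([ 82.1, 130.8]), 167.3) depth plate (array([587.8, 310.5]), array([ 80.9, 126.7]), 167.4)
 wing depth (array([586.5, 310.5]), array([11.3, 44.1]), 154.5) [584.39434001 311.57580294  50.67701786]
 case z 90.87893597917662 (array([ 624.3, -234.6]), array([226.4, 292.8]), 178.5)
  contour False (array([ 615.5, -230.6]), array([219.8, 289.8]), 178.7)
  contour True (array([ 585.7, -231.6]), array([ 88.9, 127.5]), 178.3)
[array([ 592.9, -171.9,   90. ]), array([ 590.5, -292.2,   90. ]), array([ 591.7, -232. ,   90. ])]
19.676563508691345 (array([587. , 311.1]), array([ 80.3, 120.6]), 167.5) [47.52434737 49.4392661  50.72633612] (array([586.5, 311.6]), array([11.7, 39.6]), 154.1) [522.29177501 340.6481825  321.48787547]
```

View pics/w1.png

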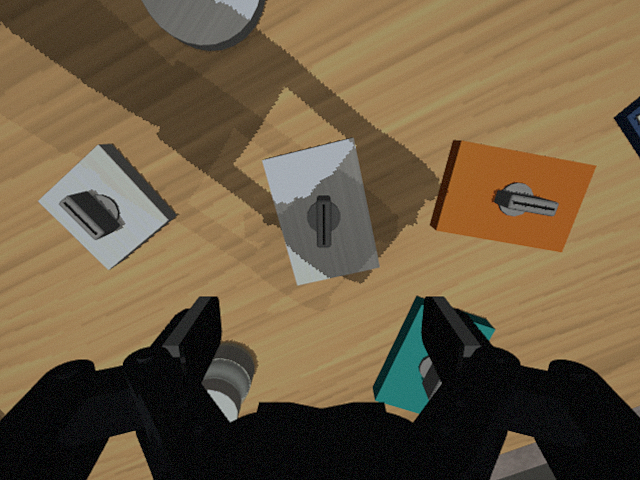

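The wrist view shows the cover at (323,213) with its wing upright in the picture, so the gripper is aligned and the path down is clear. Next I descend, check and correct.

Converted, -0.003 rad / 4 = -0.0008.

{"name": "move_arm", "arguments": {
  "motion": [
    [0,0,-0.0008,0.0022,0.002,0.04,0.085],
    [0,0,-0.0008,0.0022,0.002,0.08,0.085],
    [0,0,-0.0008,0.0022,0.002,0.11,0.085],
    [0,0,-0.0008,0.0022,0.002,0.12,0.085],
    [0,0,-0.0008,0.0022,0.002,0.12,0.085]
  ]
}}

```text
clock: 3.02
eef_pos: [587.5, 311.1, 60.3]
tcp_rot: [-3.141, -0.0, 2.692]
contact_force: [-0.7, -0.0, 0.9]
opening: 0.999
grasp_force: 0.0
```

```bash
python3 go.py 586.8 311.4 27 154.3
```

```text
t 3.02 at [587.5 311.1  60.3] rpy deg [-180.    -0.   154.2] q [ 0.48  0.6   1.66 -0.    0.88 -0.64] F [-0.7 -0.   0.9] open 0.999 grasp 0.0
turn [-0.    -0.    -0.001] shift m [ 0.0008 -0.      0.0333]
```

{"name": "move_arm", "arguments": {
  "motion": [
    [0,0,0,0.0008,0,0.015,0.05],
    [0,0,0,0.0008,0,0.028,0.03],
    [0,0,0,0.0008,0,0.033,0.01],
    [0,0,0,0.0008,0,0.033,0.0],
    [0,0,0,0.0008,0,0.033,0.0],
    [0,0,0,0.0008,0,0.033,0.0],
    [0,0,0,0.0008,0,0.033,0.0]
  ],
  "grip_force": 60
}}

```text
clock: 3.9
eef_pos: [586.8, 312.2, 27.0]
tcp_rot: [3.142, 0.0, 2.693]
contact_force: [-0.3, 0.5, -2.7]
opening: 0.127
grasp_force: 59.8
```

```bash
python3 go.py 587 311 170 154.3
```

```text
t 3.9 at [586.8 312.2  27. ] rpy deg [180.    0.  154.3] q [ 0.49  0.64  1.67 -0.    0.82 -0.64] F [-0.3  0.5 -2.7] open 0.127 grasp 59.8
turn [ 0.  0. -0.] shift m [-0.0007 -0.001  -0.143 ]
```

{"name": "move_arm", "arguments": {
  "motion": [
    [0,0,0,0,0,-0.02,0],
    [0,0,0,0,0,-0.06,0],
    [0,0,0,0,0,-0.1,0],
    [0,0,0,0,0,-0.13,0],
    [0,0,0,0,0,-0.143,0],
    [0,0,0,0,0,-0.143,0]
  ]
}}

```text
clock: 4.65
eef_pos: [587.2, 312.4, 171.1]
tcp_rot: [3.14, 0.001, 2.693]
contact_force: [-0.2, -0.2, -2.7]
opening: 0.128
grasp_force: 59.9
```

```bash
python3 go.py 591 -233.5 170 165.4
```

```text
t 4.65 at [587.2 312.4 171.1] rpy deg [1.799e+02 1.000e-01 1.543e+02] q [ 0.49  0.47  1.6  -0.    1.07 -0.64] F [-0.2 -0.2 -2.7] open 0.128 grasp 59.9
turn [ 0.001  0.001 -0.194] shift m [-0.2403 -0.4901  0.0006]
```

Converted, -0.14 rad / 4 = -0.035.

{"name": "move_arm", "arguments": {
  "motion": [
    [0,0,-0.0025,-0.01,-0.0205,0,0],
    [0,0,-0.0075,-0.03,-0.061,0,0],
    [0,0,-0.0125,-0.055,-0.112,0,0],
    [0,0,-0.0175,-0.08,-0.163,0,0],
    [0,0,-0.0225,-0.105,-0.214,0,0],
    [0,0,-0.0275,-0.13,-0.265,0,0],
    [0,0,-0.0325,-0.15,-0.306,0,0],
    [0,0,-0.035,-0.165,-0.3365,0,0]
  ]
}}

```text
clock: 5.65
eef_pos: [588.2, -64.6, 168.3]
tcp_rot: [-3.141, -0.003, 2.832]
contact_force: [0.0, 1.0, -3.6]
opening: 0.126
grasp_force: 59.8
```

```bash
python3 go.py 591 -233.5 170 165.4
```

```text
t 5.65 at [588.2 -64.6 168.3] rpy deg [-1.800e+02 -1.000e-01  1.623e+02] q [-0.11  0.37  1.76 -0.    1.01 -1.37] F [ 0.   1.  -3.6] open 0.126 grasp 59.8
turn [-0.001 -0.003 -0.055] shift m [-0.0541 -0.1601 -0.0017]
```

Converted, -0.055 rad / 4 = -0.0138.

{"name": "move_arm", "arguments": {
  "motion": [
    [0,0,-0.0038,-0.014,-0.04,0,0],
    [0,0,-0.0075,-0.028,-0.083,0,0],
    [0,0,-0.0113,-0.042,-0.125,0,0],
    [0,0,-0.0138,-0.05,-0.15,0,0],
    [0,0,-0.0138,-0.054,-0.16,0,0],
    [0,0,-0.0138,-0.054,-0.16,0,0],
    [0,0,-0.0138,-0.054,-0.16,0,0]
  ]
}}

```text
clock: 6.52
eef_pos: [592.1, -230.3, 169.5]
tcp_rot: [3.141, -0.001, 2.888]
contact_force: [0.9, 0.1, -1.5]
opening: 0.13
grasp_force: 59.7
```

```bash
sed -i '/^show(/d;/^f=np.load/d' m.py; python3 go.py 591 -233.5 170 165.4; python3 - <<'E'
from h import *
for n in ("wrist","top"):
    im,d,w,K,T=cloud(n); save(f"pics/{n}2.png",im); np.savez(f"{n}2.npz",im=im,d=d,w=w,K=K,T=T)
a=cv2.imread("pics/wrist2.png"); b=cv2.imread("pics/top2.png")[130:310,340:520]
cv2.imwrite("pics/c2.png",np.hstack([cv2.resize(a,(500,375)),cv2.resize(b,(300,375))]))
E
```

```text
t 6.53 at [ 592.1 -230.3  169.5] rpy deg [ 1.800e+02 -1.000e-01  1.655e+02] q [-0.37  0.43  1.66  0.    1.05 -1.69] F [ 0.9  0.1 -1.5] open 0.13 grasp 59.7
turn [ 0.    -0.001  0.002] shift m [ 0.0002 -0.0034 -0.0005]
```

View pics/c2.png

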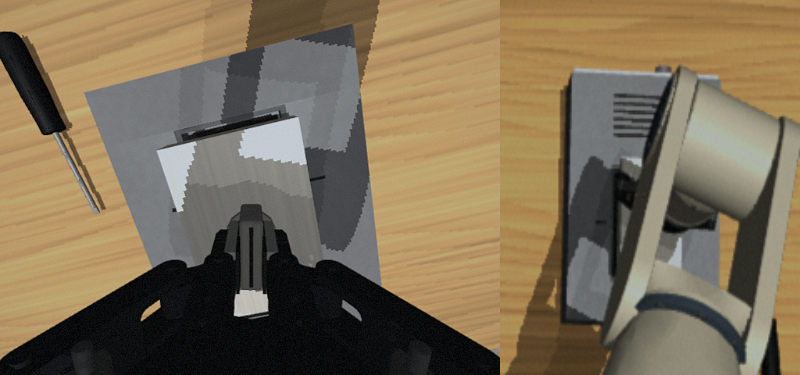

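The left half, the wrist view, shows the held cover's front edge from (158,148) to (300,117) and the opening's far edge behind it at about (175–285, 105–140). The right half, the top view, is mostly hidden by the arm. I'll fit the visible plate edges and the case outline from wrist depth.

```bash
python3 - <<'E'
from h import *
from m import rect,big
f=np.load("wrist2.npz"); w=f["w"]; z=w[...,2]; im=f["im"]; v,u=np.mgrid[0:480,0:640]
print("z hist",np.histogram(z[(v<350)&np.isfinite(z)],bins=np.arange(0,230,10))[0])
pl=big((z>150)&(z<175)&(v<330)&(im.min(-1)>45))
p=w[pl]; 
A=np.c_[p[:,:2],np.ones(len(p))]; c=np.linalg.lstsq(A,p[:,2],rcond=None)[0]; print("plane slopes",c[:2].round(4),"z",np.median(p[:,2]),len(p))
a=np.radians(-1.4); R=np.array([[np.cos(a),np.sin(a)],[-np.sin(a),np.cos(a)]])
def edges(m,lab,zz):
    # in bay frame (about 591,-233.5): extreme edges per pixel row/col bins, robust line fits
    q=(w[m][:,:2]-[591,-233.5])@R.T
    for ax,sg in ((0,1),(0,-1),(1,1),(1,-1)):
        o=1-ax; b=np.round(q[:,o]/3); e=[]
        for k in np.unique(b):
            s=q[b==k]; 
            if len(s)>15: e.append([k*3,sg*np.max(sg*s[:,ax])])
        e=np.array(e); 
        if len(e)<6: continue
        med=np.median(e[:,1]); g=abs(e[:,1]-med)<5
        if g.sum()<6: continue
        l=np.polyfit(e[g,0],e[g,1],1); r=np.std(e[g,1]-np.polyval(l,e[g,0]))
        print(lab,"edge","xy"[ax],sg,"at mid",round(np.polyval(l,0),1),"slope deg",round(np.degrees(np.arctan(l[0])),2),"n",g.sum(),len(e),"sd",r.round(2))
edges(pl,"plate",163)
case=big((abs(z-90)<5)&(v<350)); print("case z",np.median(z[case]))
edges(case,"case",90)
# bay far edge and side edges: pixels lower than the case inside
q=(w[...,:2]-[591,-233.5])@R.T
pit=(z<84)&(abs(q[...,0])<90)&(abs(q[...,1])<70)&(v<350)
print("pit n",pit.sum()); edges(big(pit),"pit",80)
E
```

```text
z hist [41310  2382  3135     0     0     0   300   952 38104 16877     0     0
     0     0   192   319 24161   555   961  2906   930  2326]
plane slopes [ 0.0083 -0.0015] z 162.70194918844462 24124
plate edge x -1 at mid -58.3 slope deg -0.07 n 27 27 sd 0.03
plate edge y 1 at mid 42.9 slope deg -0.0 n 30 30 sd 0.07
plate edge y -1 at mid -37.1 slope deg 0.05 n 24 30 sd 0.13
case z 89.66624500203845
case edge x 1 at mid -54.3 slope deg -0.16 n 11 71 sd 0.38
case edge x -1 at mid -108.3 slope deg -0.07 n 71 71 sd 0.11
case edge y 1 at mid 104.8 slope deg 0.04 n 72 72 sd 0.21
case edge y -1 at mid -105.3 slope deg 0.11 n 55 72 sd 0.27
pit n 1273
pit edge x 1 at mid -53.5 slope deg -0.04 n 29 29 sd 0.16
pit edge x -1 at mid -59.4 slope deg -0.06 n 29 29 sd 0.14
```

```bash
python3 - <<'E'
from h import *
f=np.load("wrist2.npz"); w=f["w"]; im=f["im"]
a=np.radians(-1.4); R=np.array([[np.cos(a),np.sin(a)],[-np.sin(a),np.cos(a)]])
q=(w[...,:2]-[591,-233.5])@R.T; z=w[...,2]
for y0 in(-15,15):
  s=(abs(q[...,1]-y0)<1.5)&(q[...,0]>-72)&(q[...,0]<-50)&(z<100)
  for k in np.arange(-70,-52,1.):
    t=s&(abs(q[...,0]-k)<.5); 
    if t.any(): print(y0,k,z[t].min().round(1),z[t].max().round(1),im[t].mean().round(),t.sum())
# lateral edges of pit near x=-58
print("lateral")
s=(abs(q[...,0]+57)<2)&(z<120)&(abs(q[...,1])<60)
for k in range(-52,53,2):
    t=s&(abs(q[...,1]-k)<1)
    if t.any() and abs(k)>34: print(k,z[t].min().round(1),z[t].max().round(1),t.sum())
E
```

```text
-15 -70.0 89.5 91.0 122.0 8
-15 -69.0 89.0 89.9 122.0 7
-15 -68.0 88.6 90.4 124.0 8
-15 -67.0 88.7 90.5 123.0 8
-15 -66.0 88.7 90.9 123.0 9
-15 -65.0 88.9 90.9 126.0 7
-15 -64.0 87.7 90.1 103.0 8
-15 -63.0 87.2 89.9 94.0 8
-15 -62.0 86.6 88.5 96.0 7
-15 -61.0 85.5 87.4 94.0 8
-15 -60.0 85.6 85.6 112.0 1
-15 -59.0 64.7 66.0 138.0 5
-15 -58.0 65.0 76.6 79.0 10
-15 -57.0 74.9 76.1 17.0 6
-15 -56.0 75.1 77.2 23.0 7
-15 -55.0 75.3 76.6 18.0 7
-15 -54.0 74.7 76.9 11.0 7
15 -70.0 88.8 90.3 71.0 9
15 -69.0 88.7 90.8 72.0 7
15 -68.0 88.9 90.8 72.0 9
15 -67.0 87.8 90.9 72.0 8
15 -66.0 88.6 90.5 70.0 7
15 -65.0 89.3 91.5 74.0 8
15 -64.0 88.6 90.0 62.0 8
15 -63.0 87.7 88.8 59.0 8
15 -62.0 86.3 87.4 59.0 8
15 -61.0 85.1 86.4 60.0 7
15 -60.0 85.9 85.9 58.0 1
15 -59.0 65.3 67.0 69.0 6
15 -58.0 65.8 77.2 30.0 10
15 -57.0 74.6 77.5 14.0 8
15 -56.0 74.6 76.8 14.0 7
15 -55.0 74.7 76.2 12.0 6
15 -54.0 75.5 77.0 15.0 8
lateral
-52 88.1 90.6 21
-50 88.8 90.7 18
-48 88.6 90.7 18
-46 87.8 90.5 26
-44 85.9 89.1 23
-42 65.0 86.9 55
-40 64.4 76.1 15
-38 64.8 76.5 17
-36 64.9 76.9 15
36 65.0 77.3 21
38 64.6 76.6 20
40 64.3 76.8 15
42 65.0 87.7 38
44 85.6 89.8 26
46 87.7 91.0 20
48 88.5 90.6 20
50 88.0 91.0 24
52 87.8 91.0 21
```

Relative to the opening, the plate is 3 mm too far in +y. It's within 0.2 mm in x and 0.1° in yaw. I'll correct that while lowering to just above the rim.

{"name": "move_arm", "arguments": {
  "motion": [
    [0,0,0,-0.0008,-0.0029,0,0],
    [0,0,0,-0.0008,-0.0029,0.015,0],
    [0,0,0,-0.0008,-0.0029,0.035,0],
    [0,0,0,-0.0008,-0.0029,0.047,0],
    [0,0,0,-0.0008,-0.0029,0.05,0],
    [0,0,0,-0.0008,-0.0029,0.05,0]
  ]
}}

```text
clock: 7.38
eef_pos: [592.3, -234.5, 119.6]
tcp_rot: [3.142, -0.0, 2.888]
contact_force: [-0.4, -0.9, -2.4]
opening: 0.13
grasp_force: 59.8
```

```bash
python3 go.py 592.1 -233.3 104 165.4; python3 - <<'E'
from h import *
from m import big
f={}; im,d,w,K,T=cloud("wrist"); save("pics/w3.png",im); z=w[...,2]; v,u=np.mgrid[0:480,0:640]
a=np.radians(-1.4); R=np.array([[np.cos(a),np.sin(a)],[-np.sin(a),np.cos(a)]]); q=(w[...,:2]-[591,-233.5])@R.T
pl=big((z>103)&(z<122)&(v<330)&(im.min(-1)>40)); p=q[pl]; print("plate z",np.median(z[pl]),"x-",np.percentile(p[:,0],.3),"y",np.percentile(p[p[:,0]<-20,1],[.3,99.7]))
case=big((abs(z-90)<5)&(v<350)); c=q[case]; print("case x-",np.percentile(c[:,0],.2),"y",np.percentile(c[c[:,0]<-60,1],[.3,99.7]))
s=(abs(q[...,1])<25)&(z<87)&(q[...,0]<-50); print("pit x-",np.nanpercentile(q[s][:,0],2) if s.any() else None)
E
```

```text
t 7.38 at [ 592.3 -234.5  119.6] rpy deg [180.   -0.  165.5] q [-0.38  0.49  1.7  -0.    0.96 -1.7 ] F [-0.4 -0.9 -2.4] open 0.13 grasp 59.8
turn [ 0.    -0.     0.001] shift m [0.0005 0.0011 0.0156]
plate z 112.86188137759893 x- -57.90212739295042 y [-41.01853698  38.4547377 ]
case x- -108.1239282648161 y [-104.78902248  103.95379976]
pit x- -161.3179922134221
```

{"name": "move_arm", "arguments": {
  "motion": [
    [0,0,0,0.0003,0.0009,0,0],
    [0,0,0,0.0003,0.0009,0.004,0],
    [0,0,0,0.0003,0.0009,0.008,0],
    [0,0,0,0.0003,0.0009,0.012,0],
    [0,0,0,0.0003,0.0009,0.015,0],
    [0,0,0,0.0003,0.0009,0.0165,0],
    [0,0,0,0.0003,0.0009,0.0165,0]
  ]
}}

```text
clock: 8.3
eef_pos: [592.2, -233.5, 103.3]
tcp_rot: [3.142, -0.0, 2.888]
contact_force: [-0.9, -0.3, -2.3]
opening: 0.13
grasp_force: 59.8
```

```bash
python3 go.py 592.1 -233.3 103 88.6
```

```text
t 8.3 at [ 592.2 -233.5  103.3] rpy deg [180.   -0.  165.5] q [-0.38  0.51  1.71 -0.    0.93 -1.69] F [-0.9 -0.3 -2.3] open 0.13 grasp 59.8
turn [-0.    -0.     1.341] shift m [0.0001 0.0001 0.0003]
```

Converted, 1.23 rad / 4 = 0.3075.

{"name": "move_arm", "arguments": {
  "motion": [
    [0,0,0.025,0,0,0.001,0],
    [0,0,0.065,0,0,0.001,0],
    [0,0,0.1075,0,0,0.001,0],
    [0,0,0.15,0,0,0.001,0],
    [0,0,0.1925,0,0,0.001,0],
    [0,0,0.235,0,0,0.001,0],
    [0,0,0.275,0,0,0.001,0],
    [0,0,0.3075,0,0,0.001,0]
  ]
}}

```text
clock: 9.3
eef_pos: [592.6, -233.4, 102.7]
tcp_rot: [3.141, 0.0, 1.653]
contact_force: [0.6, 0.8, -1.3]
opening: 0.121
grasp_force: 59.8
```

```bash
python3 go.py 592.1 -233.3 103 88.6; python3 -c "
from h import *
print(np.round(sensors.sense()['wrist_torque'],3))"
```

```text
t 9.3 at [ 592.6 -233.4  102.7] rpy deg [180.    0.   94.7] q [-0.38  0.51  1.71  0.    0.92 -0.46] F [ 0.6  0.8 -1.3] open 0.121 grasp 59.8
turn [0.001 0.    0.107] shift m [ 0.0002 -0.0005 -0.0003]
[ 0.16  -0.122  0.084]
```

Torque about z is about the friction level, so it is turning freely. Now on to the stop, with a little over-turn to feel it.

Converted, 0.155 rad / 4 = 0.0388.

{"name": "move_arm", "arguments": {
  "motion": [
    [0,0,0.0125,0,0,0,0],
    [0,0,0.0225,0,0,0,0],
    [0,0,0.03,0,0,0,0],
    [0,0,0.035,0,0,0,0],
    [0,0,0.0388,0,0,0,0],
    [0,0,0.0388,0,0,0,0]
  ]
}}

```text
clock: 10.05
eef_pos: [592.6, -233.3, 102.5]
tcp_rot: [3.141, -0.0, 1.503]
contact_force: [1.9, 2.4, -1.0]
opening: 0.13
grasp_force: 59.9
```

```bash
python3 go.py 592.1 -233.3 103 88.6; python3 - <<'E'
from h import *
from m import big
print(np.round(sensors.sense()['wrist_torque'],3))
im,d,w,K,T=cloud("wrist"); save("pics/w4.png",im); z=w[...,2]; v,u=np.mgrid[0:480,0:640]
pl=big((z>92.5)&(z<103)&(v<330)); p=w[pl][:,:2]; print(len(p),np.median(z[pl]))
for t in np.unique(np.round(p[:,0]/3)): pass
b=np.round(p[:,0]/3); e=np.array([[k*3,p[b==k][:,1].min(),p[b==k][:,1].max()] for k in np.unique(b) if (b==k).sum()>20])
for j in(1,2):
    l=np.polyfit(e[:,0],e[:,j],1); g=abs(e[:,j]-np.polyval(l,e[:,0]))<1.5; l=np.polyfit(e[g,0],e[g,j],1); print("x-dir edge deg",np.degrees(np.arctan(l[0])).round(2),g.sum(),len(e),np.polyval(l,592).round(1))
E
```

```text
t 10.05 at [ 592.6 -233.3  102.5] rpy deg [180.   -0.   86.1] q [-0.38  0.51  1.71  0.    0.92 -0.31] F [ 1.9  2.4 -1. ] open 0.13 grasp 59.9
turn [ 0.001 -0.    -0.043] shift m [-0.0001 -0.0005 -0.0005]
[ 0.473 -0.354  0.247]
25625 95.81860033509997
x-dir edge deg -4.12 3 41 -243.8
x-dir edge deg -3.31 40 41 -193.7
```

View pics/w4.png

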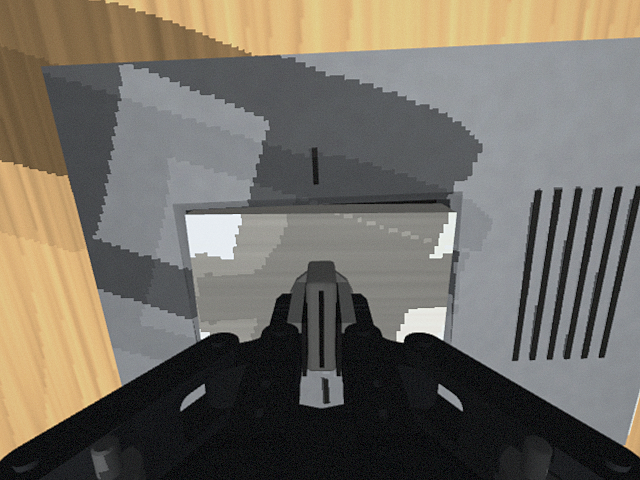

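The wing is along the index mark at (316,165). The cover has taken up its play (-3.3°) against the walls, and torque has risen to 0.25 N m, well over friction, so it is at the stop. I'll give it one slightly firmer nudge, then turn back so the cover sits square.

Converted, 0.025 rad / 4 = 0.0063.

{"name": "move_arm", "arguments": {
  "motion": [
    [0,0,0.0038,0,0,0,0],
    [0,0,0.0063,0,0,0,0],
    [0,0,0.0063,0,0,0,0]
  ]
}}

```text
clock: 10.48
eef_pos: [592.6, -233.3, 102.5]
tcp_rot: [3.141, 0.0, 1.478]
contact_force: [3.2, 3.9, -1.4]
opening: 0.129
grasp_force: 62.1
```

```bash
python3 go.py 592.5 -233.3 103 88.6; python3 -c "
from h import *
print(np.round(sensors.sense()['wrist_torque'],3))"
```

```text
t 10.47 at [ 592.6 -233.3  102.5] rpy deg [180.    0.   84.7] q [-0.38  0.51  1.71  0.    0.92 -0.29] F [ 3.2  3.9 -1.4] open 0.129 grasp 62.1
turn [ 0.     0.    -0.068] shift m [-0.     -0.0001 -0.0005]
[ 0.782 -0.538  0.913]
```

Firm stop confirmed at 0.9 N m. Turning back to square.

Converted, -0.06 rad / 4 = -0.015.

{"name": "move_arm", "arguments": {
  "motion": [
    [0,0,-0.0075,0,0,0,0],
    [0,0,-0.015,0,0,0,0],
    [0,0,-0.015,0,0,0,0]
  ]
}}

```text
clock: 10.85
eef_pos: [592.1, -233.9, 102.5]
tcp_rot: [-3.141, 0.0, 1.538]
contact_force: [0.0, 0.2, -1.1]
opening: 0.126
grasp_force: 60.1
```

```bash
cat > yaw.py <<'E'
from h import *
from m import big
print(np.round(sensors.sense()['wrist_torque'],3))
im,d,w,K,T=cloud("wrist"); save("pics/wy.png",im); z=w[...,2]; v,u=np.mgrid[0:480,0:640]
s=(v>150)&(v<330)&(abs(w[...,0]-592)<56)&(w[...,1]>-230)&(w[...,1]<-194)
hsv=cv2.cvtColor(im,cv2.COLOR_RGB2HSV)
m=s&(z<100)&(z>80); p=w[m]; print("plate z by quadrant",[np.median(p[(p[:,0]>592)==k][:,2]).round(2) for k in(0,1)])
q=(z<112)&(z>84)&(v<330); r=q&(abs(w[...,1]+155)<25)&(abs(w[...,0]-592)<56); print("case z same view",np.median(z[r]).round(2))
E
python3 go.py 592.5 -233.3 97 88.6; python3 yaw.py
```

```text
t 10.85 at [ 592.1 -233.9  102.5] rpy deg [-180.     0.    88.1] q [-0.38  0.51  1.71 -0.    0.92 -0.34] F [ 0.   0.2 -1.1] open 0.126 grasp 60.1
turn [-0.     0.    -0.009] shift m [0.0006 0.0004 0.0055]
[ 0.135 -0.013  0.054]
plate z by quadrant [np.float64(95.74), np.float64(95.65)]
case z same view 89.72
```

Torque is back to near zero and the plate stands 6 mm proud and level. Now pushing down.

Converted, -0.005 rad / 4 = -0.0013.

{"name": "move_arm", "arguments": {
  "motion": [
    [0,0,-0.0013,0,0,0.001,0],
    [0,0,-0.0013,0,0,0.0022,0],
    [0,0,-0.0013,0,0,0.0034,0],
    [0,0,-0.0013,0,0,0.0046,0],
    [0,0,-0.0013,0,0,0.0056,0],
    [0,0,-0.0013,0,0,0.0064,0],
    [0,0,-0.0013,0,0,0.0064,0]
  ],
  "grip_force": 90
}}

```text
clock: 11.78
eef_pos: [592.1, -233.9, 96.6]
tcp_rot: [-3.141, 0.0, 1.543]
contact_force: [-4.1, -1.2, 10.0]
opening: 0.121
grasp_force: 93.0
```

```bash
python3 go.py 592.1 -233.9 96 88.6; python3 yaw.py
```

```text
t 11.78 at [ 592.1 -233.9   96.6] rpy deg [-180.     0.    88.4] q [-0.38  0.52  1.71 -0.    0.91 -0.35] F [-4.1 -1.2 10. ] open 0.121 grasp 93.0
turn [-0.     0.    -0.004] shift m [-0.     -0.      0.0006]
[-0.069  0.745 -0.024]
plate z by quadrant [np.float64(89.9), np.float64(89.82)]
case z same view 89.73
```

Nearly flush. I'll press slightly further, so the hard stop carries some load.

{"name": "move_arm", "arguments": {
  "motion": [
    [0,0,0,0,0,0.0004,0],
    [0,0,0,0,0,0.0007,0],
    [0,0,0,0,0,0.0007,0],
    [0,0,0,0,0,0.0007,0]
  ]
}}

```text
clock: 12.32
eef_pos: [592.1, -233.9, 96.4]
tcp_rot: [3.142, 0.001, 1.543]
contact_force: [-5.3, 0.0, 13.6]
opening: 0.12
grasp_force: 93.6
```

```bash
python3 go.py 592.1 -233.9 96 88.6; python3 yaw.py; cp pics/wy.png pics/w6.png
```

```text
t 12.32 at [ 592.1 -233.9   96.4] rpy deg [180.    0.   88.4] q [-0.38  0.52  1.71 -0.    0.91 -0.35] F [-5.3  0.  13.6] open 0.12 grasp 93.6
turn [-0.     0.001 -0.004] shift m [-0.     -0.      0.0004]
[-0.018  0.941 -0.066]
plate z by quadrant [np.float64(89.73), np.float64(89.64)]
case z same view 89.73
```

View pics/w6.png

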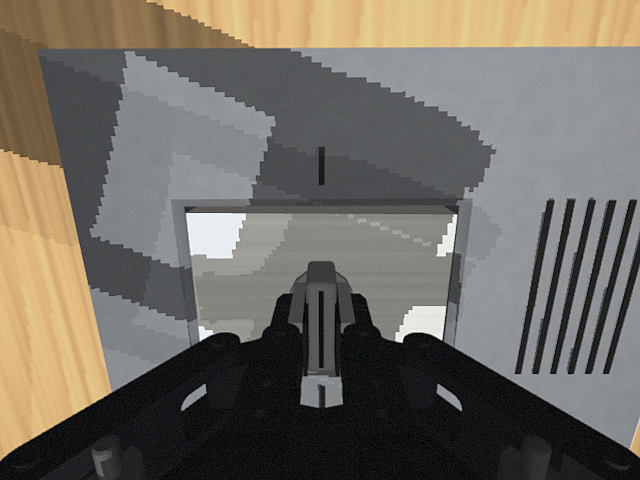

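The slot line at (321,330) lies in line with the index mark at (321,165), and the plate is flush and square. I'll add a little more press for margin, then hand in.

{"name": "move_arm", "arguments": {
  "motion": [
    [0,0,0,0,0,0.0004,0],
    [0,0,0,0,0,0.0008,0],
    [0,0,0,0,0,0.0008,0],
    [0,0,0,0,0,0.0008,0]
  ]
}}

```text
clock: 12.88
eef_pos: [592.2, -233.9, 96.3]
tcp_rot: [3.141, 0.001, 1.543]
contact_force: [-7.8, 0.9, 20.3]
opening: 0.124
grasp_force: 94.5
```

```bash
python3 go.py 592.1 -233.9 96 88.6; python3 yaw.py; python3 -c "
from rig import order; print(order.sign_off())"
```

```text
t 12.88 at [ 592.2 -233.9   96.3] rpy deg [180.    0.   88.4] q [-0.38  0.52  1.71 -0.    0.91 -0.35] F [-7.8  0.9 20.3] open 0.124 grasp 94.5
turn [ 0.     0.001 -0.004] shift m [-0.     -0.0001  0.0003]
[ 0.133  1.304 -0.052]
plate z by quadrant [np.float64(89.7), np.float64(89.61)]
case z same view 89.72
the job is handed in; nothing more can be done
None
```

The matching cover is in the opening with its wing turned to the stop and in line with the index mark; it is pressed flush with about 20 N, still held, and was handed in at 12.9 s.

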